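# Post the dead battery pack through the collection box flap

### The job

This four-cell battery pack is dead: lay it in the open chute of the battery collection box and push it in through the sprung flap, until it drops into the bin and the flap has closed behind it. The flatter two-cell pack is still good, so leave it where it lies.

Things in the scene. Friction and masses are not known exactly. Their poses are not given: they have to be found in the camera images.
- pack_mid (a point): Centre of the dead pack: a loose brick of four grey cylindrical cells (two on two) with two black tape bands and steel ends, 65 mm long (its x axis), 37 mm wide (y), 37 mm high (z), about 190 g. It lies flat, so this point is 18.5 mm above what it lies on. Grip it across its 37 mm width.
- pair_mid (a point): Centre of the good pack, to be left alone: the same cells and bands but only two cells side by side in one layer, 65 mm long (x), 37 mm wide (y), only 18.5 mm high.
- chute (a point): Middle of the collection box's flat chute floor surface, 100 mm above the table. x points along the chute to the flap, y across, z up. The floor is 150 mm long (75 mm either way), open above and at its outer end, 110 mm wide between lips 10 mm high. At x = +75 mm it ends in a 90 mm sheer drop into the bin (x = 75 to 220 mm). A closed clear hood tops the bin, its roof 72 mm above the chute floor.
- flap (a joint): Swing of the dark steel flap at the chute floor's end (x = 77 mm), hinged at its top, 62 mm above the floor, 104 mm wide. 0 = shut, up to 1.45 rad = lower edge swung in; it cannot swing out. A light spring shuts it; under 2 N opens it. A pack pushed until its centre is 10 to 20 mm past the floor's end tips over and falls clear, so the pusher need not pass the flap.
Mind the look-alikes: they are no part of the job. What is shaped like the part that bears pack_mid but blue or yellow is not meant.

How it is judged:
By the outcome, as a careful person would: the job done as asked, in the order asked, and still so for the second after the job is handed in, with the robot touching nothing.
It also fails if it takes over 56 s, if anything falls off the work surface, if the arm or the gripper's body presses on something with over 40 N, if the wrist force passes 120 N, or if a joint passes its speed limit or range.

### The arm

A 6-joint arm with a two-finger parallel gripper is mounted at the origin on the work surface. World frame = base frame: x ahead of the robot, y to its left, z up, the work surface at z = 0. Lengths are in m, angles in rad, forces in N, time in s.
With the tool pointing down it reaches from about 0.35 to 0.975 m from the base axis. Payload 4.9 kg.
Tool frame: the origin (TCP) lies midway between the tips of the shut fingers; the grasp point (between the pads) lies 19 mm behind it; z points along the fingers, y is the line along which they close (so a half turn about z gives the same grasp; the last joint's range is limited). The gripper opens to 85 mm and grips with 20 to 120 N. Pads are 22 mm wide; open, the fingers measure 114 mm over their backs; the gripper's body (76 mm by 85 mm) begins 54 mm behind the grasp point. The pads swing forward as they close: fully open they stand 13 mm farther back than shut.
Start: joints at [-0.119, 0.053, 1.613, -0, 1.476, -0.119], TCP at [0.625, 0, 0.231] pointing down, gripper open.
Joint ranges: [-3.01, 3.01], [-1.01, 2.22], [0.06, 2.58], [-1.02, 4.17], [0.09, 2.62], [-3.14, 3.14]. Speed limits (rad/s): [2.57, 2.57, 3.14, 3.14, 3.14, 3.14].

### API

Orientations are given as a rotation vector (axis times angle).
In Python, from station import ctrl gives the robot as it stands.
- The arm moves only by the shell command python3 -m handwheel 'ROWS' [FORCE]. ROWS is JSON, a list of rows, each an object with "gripper": the gripper command: -1 is fully open, 1 is shut, values between are in proportion; "offset": the shift along the tool's x, y, z in mm, a list of three; "rotation": the turn, a rotation vector about the tool's x, y, z in rad, a list of three. A call has exactly 8 rows; each row is the pose to reach, as a shift and turn from the pose commanded when the call began, along the tool's axes at that moment; what a row does not reach only later rows make up. A row lasts 1/8 s, in which the tool goes at most 62.5 mm and 10.7 degrees, less where a joint would pass 70% of its speed; a pose out of reach is approached as far as the arm can. A call with a gripper value outside its range is refused whole. The fingers move at their own pace and stop on an object; FORCE is the grip in N (left out, the last holds). Time passes only in rows, so rows that repeat a pose let the fingers close, or fill a call up. It gives the time, the measured TCP pose, the force, the opening and the grip force at its end, in the units of the state.
- ctrl.get_obs(): the state, without advancing time (a new reading comes with each control period).
- ctrl.get_image(name): name is "scene" or "side" or "wrist"; returns a dict with "image" (420x560x3 uint8, red, green, blue), "fovy" (degrees; the focal length in pixels is half the picture's height over the tangent of half this angle, whatever the lens; pixels are square), "cx", "cy" (the principal point, pixels), "xyz" and "attitude" of the camera in the world. Camera axes: x right, y up, looking along -z (the intrinsics and any distortion apply to the point x, -y, -z); pixel columns grow to the right and rows downward; lengths in m; the calibration is good to about 2 mm. A picture is of the moment at which its call begins. There is no depth.
- ctrl.finish_job(): hands the job in; it is judged then, once.
The state is a dict: "t": time; "q": joint angles; "dq": joint speeds; "effort": joint torques, N m; "tool_pos": TCP position; "tool_rot": TCP orientation; "contact_force": force on the tool from outside, world axes, zero at the start; "wrist_torque": the same for the moment, N m; "opening": finger opening in m; "grip_force": force on a finger pad.
Only numpy, scipy, OpenCV 4.12 (cv2) and the standard library are available. Lean on these libraries where they do the work, as an engineer would, in place of code of your own. Each camera call takes 0.05 s, during which the arm holds its last target. There are 200 camera calls.

## Working session

There is one attempt and no reset: what is moved stays moved. The work goes in short steps, Python scripts to look and compute and a shell command to move; the robot and the scene stay as the last step left them, time stands still between calls to the robot, and variables do not carry over. Pictures are saved under pics/ and viewed, at most 10 in all, crops included, and the job is handed in when it is done.

```bash
mkdir -p pics; ls; cat > h.py <<'E'
import numpy as np,cv2
from station import ctrl
from scipy.spatial.transform import Rotation as R
def rot(a):
    a=np.array(a,float)
    return a if a.shape==(3,3) else (R.from_rotvec(a).as_matrix() if a.size==3 else R.from_quat(a).as_matrix())
def ray(m,u,v):
    f=210/np.tan(np.radians(m['fovy'])/2)
    d=rot(m['attitude'])@np.array([(u-m['cx'])/f,-(v-m['cy'])/f,-1])
    return np.array(m['xyz']),d
def plane(m,u,v,z):
    o,d=ray(m,u,v); return o+d*(z-o[2])/d[2]
def proj(m,p):
    f=210/np.tan(np.radians(m['fovy'])/2)
    c=rot(m['attitude']).T@(np.array(p)-m['xyz']); return m['cx']-f*c[0]/c[2], m['cy']+f*c[1]/c[2]
def tri(*mv):
    A=0;b=0
    for m,u,v in mv:
        o,d=ray(m,u,v); d=d/np.linalg.norm(d); P=np.eye(3)-np.outer(d,d); A=A+P; b=b+P@o
    x=np.linalg.solve(A,b)
    return x,[float(np.linalg.norm(np.cross(x-ray(*k)[0],ray(*k)[1]/np.linalg.norm(ray(*k)[1])))) for k in mv]
E
python3 - <<'E'
from h import *
import pickle
for n in ['scene','side','wrist']:
    m=ctrl.get_image(n); pickle.dump(m,open(f'pics/{n}0.pkl','wb'))
    print(n,{k:v for k,v in m.items() if k!='image'})
    cv2.imwrite(f'pics/{n}0.png',m['image'][:,:,::-1])
print(ctrl.get_obs())
E
```

```text
pics
scene {'fovy': 47.95810931020155, 'cx': 286.2754970688093, 'cy': 206.8533647109116, 'xyz': array([ 1.10585882, -0.12351183,  1.03769953]), 'attitude': array([0.43544812, 0.48330541, 1.63239551])}
side {'fovy': 44.45445916847324, 'cx': 272.41892689535734, 'cy': 204.27069714372723, 'xyz': array([-0.06230948, -0.89975892,  1.16755902]), 'attitude': array([ 0.7007213 , -0.23077377, -0.65007458])}
wrist {'fovy': 67.67103285222744, 'cx': 267.75105636384654, 'cy': 214.41810810352413, 'xyz': array([0.62467116, 0.08019597, 0.37207985]), 'attitude': array([-0.31395082,  0.00153724,  0.00049816])}
{'t': 0.15, 'q': array([-1.19001131e-01,  5.32336422e-02,  1.61396733e+00, -4.13403881e-05,
        1.47598796e+00, -1.18994795e-01]), 'dq': array([ 7.73569752e-04, -2.68016877e-05, -5.06864655e-03,  1.65235479e-03,
        1.53843882e-03, -1.18225282e-04]), 'effort': array([ 5.10442842e-04, -3.94241810e+01, -3.70721948e+01, -1.15854355e-04,
        4.61802789e-03,  5.00508997e-05]), 'tool_pos': array([6.24520521e-01, 4.54542748e-05, 2.30334534e-01]), 'tool_rot': array([-2.22057457e+00, -2.22056927e+00,  1.60017614e-03]), 'contact_force': array([-1.01213019, -0.01361531, -0.02414097]), 'wrist_torque': array([-0.01755795,  0.01926499,  0.02411329]), 'grip_force': 0.0, 'opening': 0.08530855407169356}
```

View pics/scene0.png

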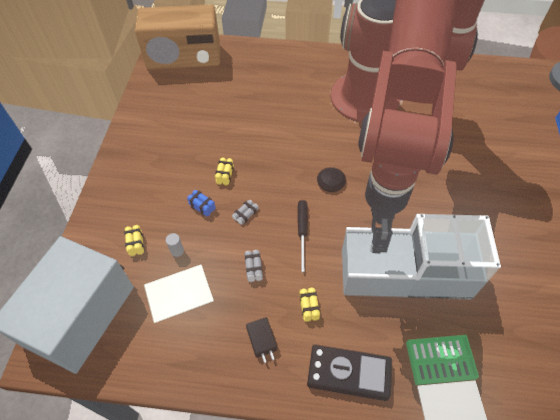

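View pics/side0.png

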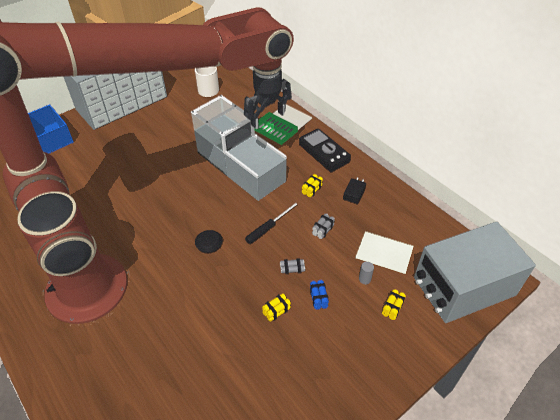

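Scene view: grey packs at (246,212) and (254,265), collection box at (345–490, 215–295). In the side view the packs are at (292,266) and (323,226). I'll zoom in to tell the four-cell pack from the pair.

```bash
python3 - <<'E'
from h import *
import pickle
s=pickle.load(open('pics/scene0.pkl','rb'));d=pickle.load(open('pics/side0.pkl','rb'))
def crop(m,x,y,w,h,k): return cv2.resize(m['image'][y:y+h,x:x+w,::-1],(w*k,h*k),interpolation=cv2.INTER_CUBIC)
a=np.hstack([crop(s,225,190,50,100,3),crop(d,270,200,80,100,3)])
b=np.hstack([crop(s,335,205,160,100,3)])
c=crop(d,185,90,110,110,3)
W=800;out=np.zeros((600+30,W+70,3),np.uint8)
out[:300,:390]=a; out[300:600,:480]=b; out[:330,500:830]=c
cv2.imwrite('pics/z1.png',out[:600,:800] if 0 else out[:600,:830][:, :800])
print(tri((s,254,265),(d,323,226)),tri((s,246,212),(d,292,266)))
E
```

```text
(array([ 0.61891366, -0.25364822,  0.01953145]), [0.00025532740871861637, 0.00025532740871870056]) (array([ 0.4660187 , -0.29793062,  0.00849715]), [0.00012822385710692006, 0.00012822385710674718])
```

View pics/z1.png

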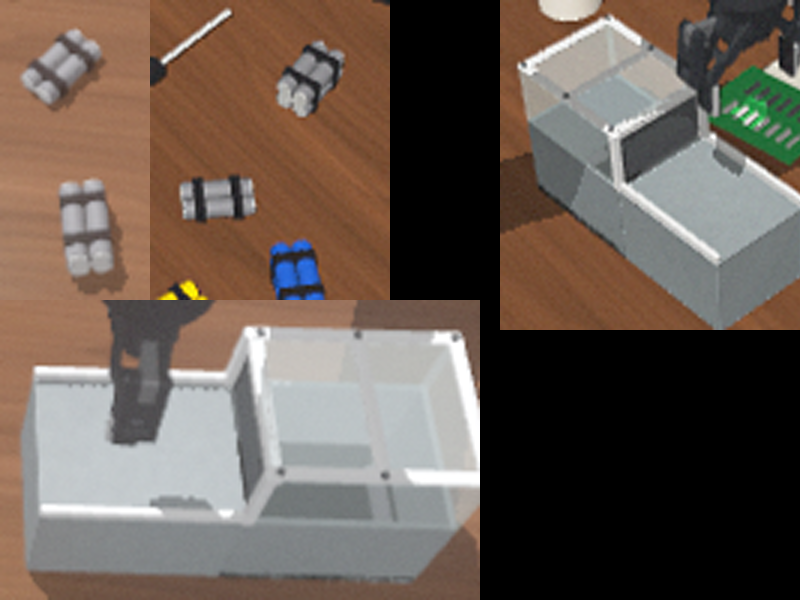

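The pack at scene (254,265) has four cells and its centre triangulates to z≈19.5 mm. The pair at (246,212) comes out at z≈8.5 mm, so the two are told apart. Next I measure the chute.

```bash
python3 - <<'E'
from h import *
import pickle
np.set_printoptions(precision=4,suppress=True)
s=pickle.load(open('pics/scene0.pkl','rb'));d=pickle.load(open('pics/side0.pkl','rb'))
S=lambda x,y:(s,335+x/3,205+(y-300)/3); D=lambda x,y:(d,185+(x-500)/3,90+y/3)
print('lipend lowx',tri(S(36,370),D(718,262)))
print('hood top front lowx',tri(S(262,332),D(610,128)))
print('hood top rear lowx',tri(S(458,338),D(524,66)))
print('lip at flap lowx',tri(S(226,375),D(622,185)))
for n,z,p in [('lip lowx outer',.11,(36,370)),('lip hix outer',.11,(40,512)),('lip hix flap',.11,(246,518)),('lip lowx flap',.11,(226,375)),('hood',.172,(280,470)),('hood',.172,(262,332)),('floor flap hi',.1,(246,500))]: print(n,plane(*S(*p),z))
a=plane(s,225+85/3,190+182/3,.037);b=plane(s,225+92/3,190+262/3,.037);print('pack ax',a,b)
E
python3 -m handwheel '[{"gripper":-1,"offset":[-254,-5,0],"rotation":[0,0,1.45]},{"gripper":-1,"offset":[-254,-5,0],"rotation":[0,0,1.45]},{"gripper":-1,"offset":[-254,-5,0],"rotation":[0,0,1.45]},{"gripper":-1,"offset":[-254,-5,0],"rotation":[0,0,1.45]},{"gripper":-1,"offset":[-254,-5,0],"rotation":[0,0,1.45]},{"gripper":-1,"offset":[-254,-5,0],"rotation":[0,0,1.45]},{"gripper":-1,"offset":[-254,-5,0],"rotation":[0,0,1.45]},{"gripper":-1,"offset":[-254,-5,0],"rotation":[0,0,1.45]}]' 60
python3 - <<'E'
from h import *
import pickle
for n in ['wrist','scene','side']:
    m=ctrl.get_image(n); pickle.dump(m,open(f'pics/{n}1.pkl','wb'))
    cv2.imwrite(f'pics/{n}1.png',m['image'][:,:,::-1])
E
```

```text
lipend lowx (array([ 0.5444, -0.0461,  0.1046]), [0.0016188883766072532, 0.0016188883766071263])
hood top front lowx (array([0.5353, 0.1096, 0.1748]), [1.5696410267505814e-05, 1.569641026764227e-05])
hood top rear lowx (array([0.5239, 0.2491, 0.173 ]), [0.0009472650100463534, 0.0009472650100462885])
lip at flap lowx (array([0.5341, 0.098 , 0.1085]), [0.0006948469882022956, 0.0006948469882022631])
lip lowx outer [ 0.5465 -0.0452  0.11  ]
lip hix outer [ 0.664  -0.0373  0.11  ]
lip hix flap [0.652  0.1088 0.11  ]
lip lowx flap [0.5345 0.0982 0.11  ]
hood [0.6439 0.1176 0.172 ]
hood [0.5334 0.1103 0.172 ]
floor flap hi [0.6327 0.1119 0.1   ]
pack ax [ 0.5899 -0.2584  0.037 ] [ 0.6578 -0.2427  0.037 ]
t: 1.15
tool_pos: [0.6197, -0.254, 0.2306]
tool_rot: [-3.136, -0.182, 0.001]
contact_force: [0.2, 1.0, 0.6]
opening: 0.0856
grip_force: 0.0
```

View pics/wrist1.png

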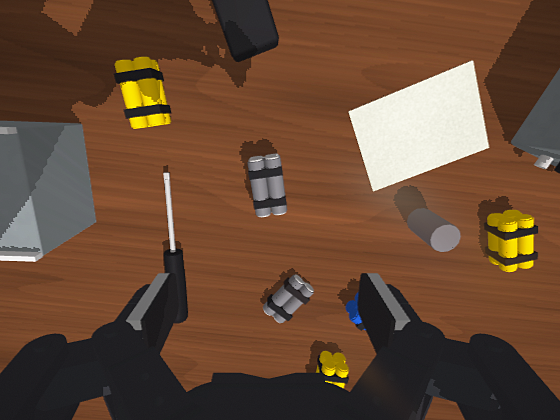

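The wrist view shows the dead pack upright at about (267,187), the pair at (289,298), and the chute box at the left. I'll take the pack's pose from a colour mask plus two views.

```bash
python3 - <<'E'
from h import *
import pickle
np.set_printoptions(precision=4,suppress=True)
w,s,d=[pickle.load(open(f'pics/{n}1.pkl','rb')) for n in('wrist','scene','side')]
def fit(m,x,y,r):
    im=cv2.cvtColor(m['image'],cv2.COLOR_RGB2HSV)[y-r:y+r,x-r:x+r]
    k=((im[...,1]<60)&(im[...,2]>60)).astype(np.uint8)
    k=cv2.morphologyEx(k,cv2.MORPH_CLOSE,np.ones((11,11)))
    c=max(cv2.findContours(k,cv2.RETR_EXTERNAL,cv2.CHAIN_APPROX_NONE)[0],key=cv2.contourArea)
    (a,b),sz,an=cv2.minAreaRect(c); return a+x-r,b+y-r,sz,an,cv2.boxPoints(((a,b),sz,an))+[x-r,y-r]
fw=fit(w,267,187,42); print('w',fw)
try:
  fs=fit(s,254,265,24); fd=fit(d,323,226,24); print(fs[:4],fd[:4])
  print(tri((s,*fs[:2]),(d,*fd[:2])),tri((w,*fw[:2]),(s,*fs[:2]),(d,*fd[:2])))
except Exception as e: print(e)
B=fw[4]; 
P=[plane(w,*b,.03)for b in B]; print(np.array(P))
e=P[1]-P[0];f=P[2]-P[1]; l=e if np.linalg.norm(e)>np.linalg.norm(f) else f
print(np.linalg.norm(e),np.linalg.norm(f),'axis deg',np.degrees(np.arctan2(l[1],l[0]))%180)
for z in(.0185,.037): print(plane(w,*fw[:2],z))
# top edge line of cells gap, by eye
print('tool axes',rot(ctrl.get_obs()['tool_rot']),w['xyz'])
cv2.imwrite('pics/z2.png',cv2.resize(w['image'][140:232,220:315,::-1],None,fx=6,fy=6,interpolation=cv2.INTER_CUBIC))
E
```

```text
w (266.9421920776367, 185.07606887817383, (61.116207122802734, 33.28288650512695), 82.23483276367188, array([[246.3245, 157.0467],
       [279.3022, 152.5497],
       [287.5598, 213.1055],
       [254.5821, 217.6024]]))
(253.0615406036377, 265.4923095703125, (30.76061248779297, 15.876444816589355), 82.87498474121094) (322.89823150634766, 225.47345352172852, (15.33375072479248, 26.057968139648438), 41.18592834472656)
(array([ 0.62  , -0.2542,  0.0207]), [0.0013798680704996279, 0.0013798680704997666]) (array([ 0.62  , -0.2534,  0.0205]), [0.0014021175330345404, 0.0020877930096756996, 0.000734064229783096])
[[ 0.65   -0.226   0.03  ]
 [ 0.659  -0.261   0.03  ]
 [ 0.5919 -0.2791  0.03  ]
 [ 0.5821 -0.2421  0.03  ]]
0.0360546404407527 0.0694725729075834 axis deg 15.144829909486674
[ 0.6192 -0.2521  0.0185]
[ 0.6234 -0.2517  0.037 ]
tool axes [[ 0.9924  0.1227 -0.0007]
 [ 0.1227 -0.9924  0.0004]
 [-0.0007 -0.0005 -1.    ]] [ 0.6987 -0.2442  0.3725]
```

View pics/z2.png

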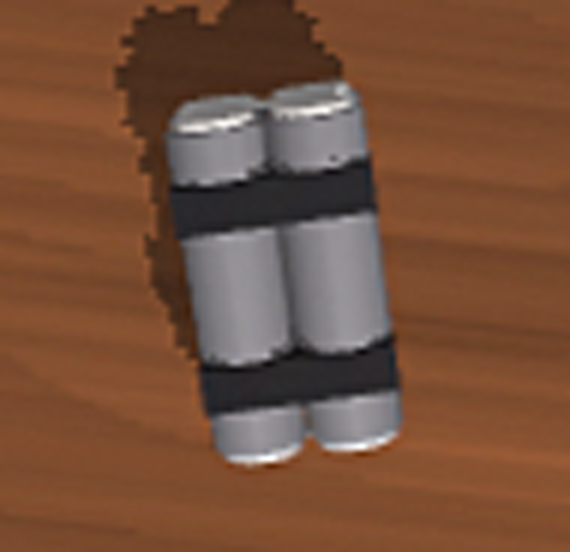

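Pack pose: (0.620, −0.2535), axis at 15°, centre about 20 mm high, size 36×69 mm, all consistent with the text. I'll descend and grip.

```bash
python3 -m handwheel '[{"gripper":-1,"offset":[0,0,40],"rotation":[0,0,-0.14]},{"gripper":-1,"offset":[0,0,90],"rotation":[0,0,-0.14]},{"gripper":-1,"offset":[0,0,140],"rotation":[0,0,-0.14]},{"gripper":-1,"offset":[0,0,180],"rotation":[0,0,-0.14]},{"gripper":-1,"offset":[0,0,205],"rotation":[0,0,-0.14]},{"gripper":-1,"offset":[0,0,218],"rotation":[0,0,-0.14]},{"gripper":-1,"offset":[0,0,224],"rotation":[0,0,-0.14]},{"gripper":-1,"offset":[0,0,224],"rotation":[0,0,-0.14]}]' 60
python3 -m handwheel '[{"gripper":1,"offset":[0,0,0],"rotation":[0,0,0]},{"gripper":1,"offset":[0,0,0],"rotation":[0,0,0]},{"gripper":1,"offset":[0,0,0],"rotation":[0,0,0]},{"gripper":1,"offset":[0,0,0],"rotation":[0,0,0]},{"gripper":1,"offset":[0,0,0],"rotation":[0,0,0]},{"gripper":1,"offset":[0,0,0],"rotation":[0,0,0]},{"gripper":1,"offset":[0,0,0],"rotation":[0,0,0]},{"gripper":1,"offset":[0,0,0],"rotation":[0,0,0]}]' 60
```

```text
t: 2.3
tool_pos: [0.6205, -0.2542, 0.008]
tool_rot: [3.114, 0.409, 0.001]
contact_force: [-0.4, -0.0, 0.0]
opening: 0.0849
grip_force: 0.0
t: 3.3
tool_pos: [0.6207, -0.2544, 0.0083]
tool_rot: [3.114, 0.408, 0.002]
contact_force: [0.1, -0.3, 4.8]
opening: 0.0362
grip_force: 62.5
```

Gripped at 36.2 mm opening. Chute midpoint is about (0.5985, 0.0333), heading 94.6°. Lift and carry it over.

```bash
python3 -m handwheel '[{"gripper":1,"offset":[0,0,-25],"rotation":[0,0,0]},{"gripper":1,"offset":[0,0,-75],"rotation":[0,0,-0.1]},{"gripper":1,"offset":[0,0,-130],"rotation":[0,0,-0.28]},{"gripper":1,"offset":[10,-50,-180],"rotation":[0,0,-0.46]},{"gripper":1,"offset":[20,-105,-185],"rotation":[0,0,-0.64]},{"gripper":1,"offset":[30,-160,-185],"rotation":[0,0,-0.82]},{"gripper":1,"offset":[40,-215,-185],"rotation":[0,0,-1.0]},{"gripper":1,"offset":[50,-260,-185],"rotation":[0,0,-1.18]}]' 60
python3 - <<'E'
from h import *
import pickle
np.set_printoptions(precision=4,suppress=True)
o=ctrl.get_obs();T=rot(o['tool_rot']);print(o['tool_pos'],o['opening'],T)
a=np.radians(94.6);print('yaw',np.degrees(np.arctan2(T[1,0],T[0,0])))
for z in(.193,.111): print(1000*T.T@(np.array([.5977,.0433,z])-o['tool_pos']))
E
```

```text
t: 4.3
tool_pos: [0.5997, 0.0123, 0.1904]
tool_rot: [-2.352, -2.079, 0.003]
contact_force: [0.3, -0.7, -2.0]
opening: 0.0361
grip_force: 61.8
[0.5997 0.0123 0.1904] 0.036064624508543836 [[ 0.123   0.9924 -0.003 ]
 [ 0.9924 -0.123   0.0005]
 [ 0.0001 -0.0031 -1.    ]]
yaw 82.93231521535726
[30.5352 -5.7666 -2.5425]
[30.5283 -5.5146 79.4571]
```

```bash
python3 -m handwheel '[{"gripper":1,"offset":[10,-3,0],"rotation":[0,0,-0.1]},{"gripper":1,"offset":[25,-6,0],"rotation":[0,0,-0.204]},{"gripper":1,"offset":[30,-6,0],"rotation":[0,0,-0.204]},{"gripper":1,"offset":[30,-6,10],"rotation":[0,0,-0.204]},{"gripper":1,"offset":[30,-6,20],"rotation":[0,0,-0.204]},{"gripper":1,"offset":[30,-6,30],"rotation":[0,0,-0.204]},{"gripper":1,"offset":[30,-6,30],"rotation":[0,0,-0.204]},{"gripper":1,"offset":[30,-6,30],"rotation":[0,0,-0.204]}]' 60
python3 - <<'E'
from h import *
import pickle
ms=[]
for n in ['wrist','scene','side']:
    m=ctrl.get_image(n); pickle.dump(m,open(f'pics/{n}2.pkl','wb')); ms.append(m['image'][:,:,::-1])
k=lambda i,x,y:cv2.resize(i[y:y+133,x:x+177],(400,300),interpolation=cv2.INTER_CUBIC)
out=np.vstack([np.hstack([cv2.resize(ms[0],(400,300)),k(ms[1],325,190)]),np.hstack([k(ms[2],160,70),np.zeros((300,400,3),np.uint8)])])
cv2.imwrite('pics/z3.png',out)
E
```

```text
t: 5.3
tool_pos: [0.5993, 0.0404, 0.1624]
tool_rot: [2.138, 2.302, 0.0]
contact_force: [0.4, -0.7, -1.7]
opening: 0.036
grip_force: 61.8
```

View pics/z3.png

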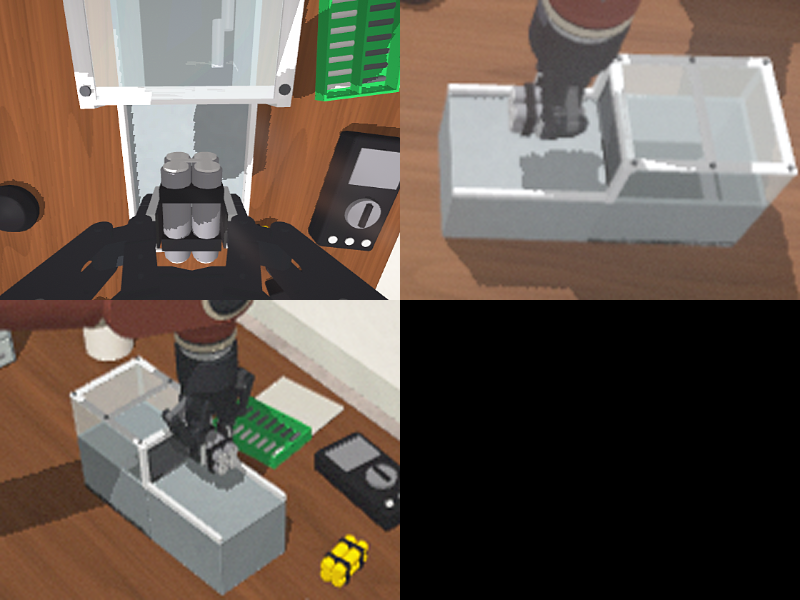

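The wrist view shows the pack (165–222) centred between the lips (132–250) and square to the flap, and the outside views agree. I'll lower it gently.

```bash
python3 -m handwheel '[{"gripper":1,"offset":[0,0,15],"rotation":[0,0,0]},{"gripper":1,"offset":[0,0,30],"rotation":[0,0,0]},{"gripper":1,"offset":[0,0,40],"rotation":[0,0,0]},{"gripper":1,"offset":[0,0,46],"rotation":[0,0,0]},{"gripper":1,"offset":[0,0,49],"rotation":[0,0,0]},{"gripper":1,"offset":[0,0,51],"rotation":[0,0,0]},{"gripper":1,"offset":[0,0,52],"rotation":[0,0,0]},{"gripper":1,"offset":[0,0,52],"rotation":[0,0,0]}]' 60
```

```text
t: 6.45
tool_pos: [0.5994, 0.0406, 0.1106]
tool_rot: [2.137, 2.302, 0.0]
contact_force: [1.0, 0.4, -2.0]
opening: 0.0361
grip_force: 61.8
```

```bash
python3 -m handwheel '[{"gripper":1,"offset":[0,0,0.5],"rotation":[0,0,0]},{"gripper":1,"offset":[0,0,1],"rotation":[0,0,0]},{"gripper":1,"offset":[0,0,1.5],"rotation":[0,0,0]},{"gripper":1,"offset":[0,0,2],"rotation":[0,0,0]},{"gripper":1,"offset":[0,0,2.5],"rotation":[0,0,0]},{"gripper":1,"offset":[0,0,2.5],"rotation":[0,0,0]},{"gripper":1,"offset":[0,0,2.5],"rotation":[0,0,0]},{"gripper":1,"offset":[0,0,2.5],"rotation":[0,0,0]}]' 60
```

```text
t: 7.45
tool_pos: [0.5993, 0.0406, 0.1083]
tool_rot: [2.138, 2.302, 0.0]
contact_force: [-3.1, -0.7, 2.5]
opening: 0.036
grip_force: 62.3
```

Pack rests on the floor. Release partway (to stay inside the lips), then go up and back.

```bash
python3 -m handwheel '[{"gripper":-0.3,"offset":[0,0,0],"rotation":[0,0,0]},{"gripper":-0.3,"offset":[0,0,0],"rotation":[0,0,0]},{"gripper":-0.3,"offset":[0,0,0],"rotation":[0,0,0]},{"gripper":-0.3,"offset":[0,0,0],"rotation":[0,0,0]},{"gripper":-0.3,"offset":[0,0,-15],"rotation":[0,0,0]},{"gripper":-0.3,"offset":[0,0,-35],"rotation":[0,0,0]},{"gripper":-0.3,"offset":[0,0,-60],"rotation":[0,0,0]},{"gripper":-0.3,"offset":[0,0,-65],"rotation":[0,0,0]}]' 60
python3 -m handwheel '[{"gripper":1,"offset":[-30,0,0],"rotation":[0,0,0]},{"gripper":1,"offset":[-60,0,0],"rotation":[0,0,0]},{"gripper":1,"offset":[-85,0,0],"rotation":[0,0,0]},{"gripper":1,"offset":[-90,0,0],"rotation":[0,0,0]},{"gripper":1,"offset":[-90,0,0],"rotation":[0,0,0]},{"gripper":1,"offset":[-90,0,0],"rotation":[0,0,0]},{"gripper":1,"offset":[-90,0,0],"rotation":[0,0,0]},{"gripper":1,"offset":[-90,0,0],"rotation":[0,0,0]}]' 60
python3 - <<'E'
from h import *
ms=[ctrl.get_image(n)['image'][:,:,::-1] for n in ['wrist','scene','side']]
k=lambda i,x,y:cv2.resize(i[y:y+133,x:x+177],(400,300),interpolation=cv2.INTER_CUBIC)
cv2.imwrite('pics/z4.png',np.vstack([np.hstack([cv2.resize(ms[0],(400,300)),k(ms[1],325,190)]),np.hstack([k(ms[2],160,70),np.zeros((300,400,3),np.uint8)])]))
E
```

```text
t: 8.45
tool_pos: [0.6012, 0.0406, 0.1771]
tool_rot: [2.134, 2.298, 0.007]
contact_force: [-0.1, 1.1, -0.5]
opening: 0.0557
grip_force: 0.0
t: 9.45
tool_pos: [0.6059, -0.0486, 0.1728]
tool_rot: [-2.137, -2.303, -0.0]
contact_force: [1.2, -0.1, 0.1]
opening: 0.0002
grip_force: 0.0
```

View pics/z4.png

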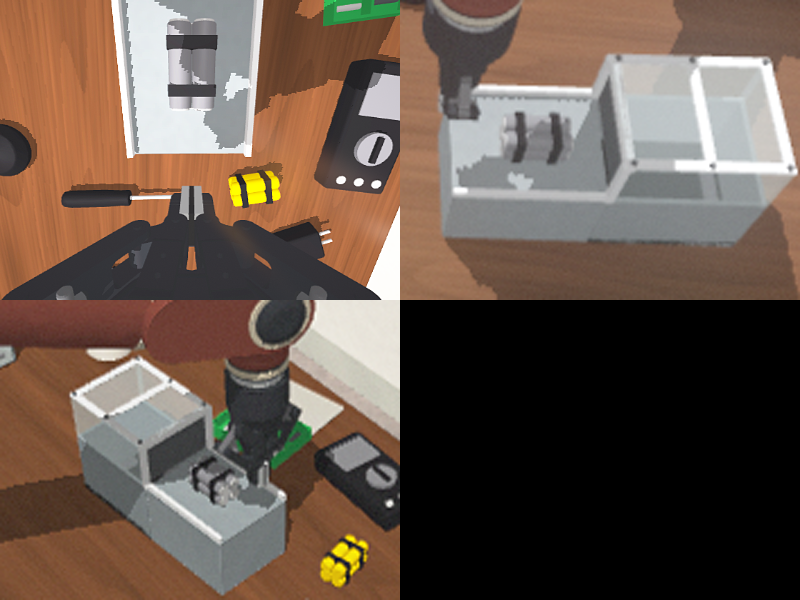

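The pack lies straight in the chute (wrist 168–216, between lips 120–252) with the shut fingers behind it on its line. Lower and push.

```bash
python3 -m handwheel '[{"gripper":1,"offset":[0,0,25],"rotation":[0,0,0]},{"gripper":1,"offset":[0,0,48],"rotation":[0,0,0]},{"gripper":1,"offset":[0,0,60],"rotation":[0,0,0]},{"gripper":1,"offset":[0,0,61],"rotation":[0,0,0]},{"gripper":1,"offset":[12,0,61],"rotation":[0,0,0]},{"gripper":1,"offset":[25,0,61],"rotation":[0,0,0]},{"gripper":1,"offset":[38,0,61],"rotation":[0,0,0]},{"gripper":1,"offset":[50,0,61],"rotation":[0,0,0]}]' 60
python3 -m handwheel '[{"gripper":1,"offset":[8,0,0],"rotation":[0,0,0]},{"gripper":1,"offset":[16,0,0],"rotation":[0,0,0]},{"gripper":1,"offset":[24,0,0],"rotation":[0,0,0]},{"gripper":1,"offset":[32,0,0],"rotation":[0,0,0]},{"gripper":1,"offset":[40,0,0],"rotation":[0,0,0]},{"gripper":1,"offset":[48,0,0],"rotation":[0,0,0]},{"gripper":1,"offset":[56,0,0],"rotation":[0,0,0]},{"gripper":1,"offset":[62,0,0],"rotation":[0,0,0]}]' 60
python3 - <<'E'
from h import *
ms=[ctrl.get_image(n)['image'][:,:,::-1] for n in ['wrist','scene','side']]
k=lambda i,x,y:cv2.resize(i[y:y+133,x:x+177],(400,300),interpolation=cv2.INTER_CUBIC)
cv2.imwrite('pics/z5.png',np.vstack([np.hstack([cv2.resize(ms[0],(400,300)),k(ms[1],325,190)]),np.hstack([k(ms[2],160,70),np.zeros((300,400,3),np.uint8)])]))
E
```

```text
t: 10.6
tool_pos: [0.6023, 0.0016, 0.1123]
tool_rot: [2.136, 2.302, -0.0]
contact_force: [-0.2, -2.3, 1.2]
opening: 0.0001
grip_force: 0.8
t: 11.6
tool_pos: [0.5976, 0.0629, 0.1119]
tool_rot: [2.137, 2.302, -0.0]
contact_force: [-0.8, -4.5, 1.7]
opening: 0.0003
grip_force: 2.1
```

View pics/z5.png

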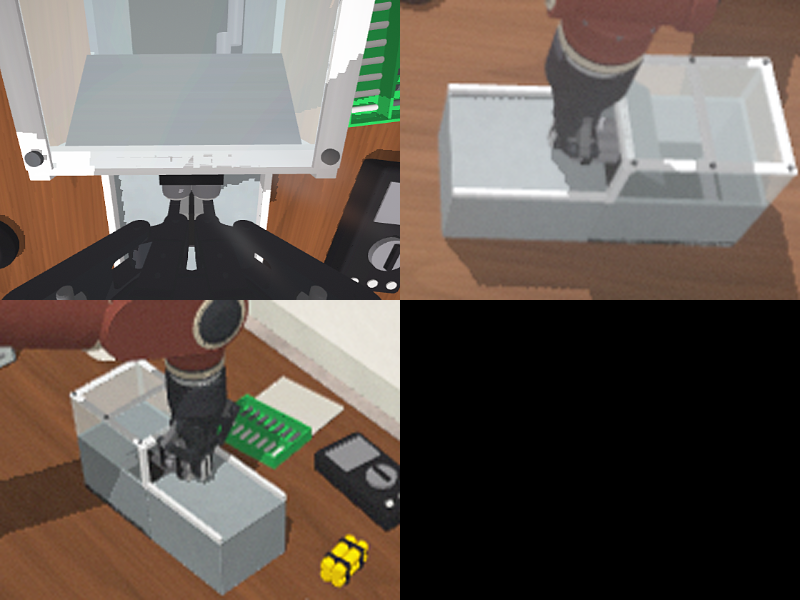

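The flap is swung in (wrist view, panel at y≈55–145) with the pack under it, rear still at the fingers. I'll push on another 24 mm, then back off.

```bash
python3 -m handwheel '[{"gripper":1,"offset":[6,0,0],"rotation":[0,0,0]},{"gripper":1,"offset":[12,0,0],"rotation":[0,0,0]},{"gripper":1,"offset":[17,0,0],"rotation":[0,0,0]},{"gripper":1,"offset":[21,0,0],"rotation":[0,0,0]},{"gripper":1,"offset":[24,0,0],"rotation":[0,0,0]},{"gripper":1,"offset":[24,0,0],"rotation":[0,0,0]},{"gripper":1,"offset":[24,0,0],"rotation":[0,0,0]},{"gripper":1,"offset":[24,0,0],"rotation":[0,0,0]}]' 60
python3 - <<'E'
from h import *
ms=[ctrl.get_image(n)['image'][:,:,::-1] for n in ['wrist','scene','side']]
k=lambda i,x,y:cv2.resize(i[y:y+133,x:x+177],(400,300),interpolation=cv2.INTER_CUBIC)
cv2.imwrite('pics/z6.png',np.vstack([np.hstack([cv2.resize(ms[0],(400,300)),k(ms[1],325,190)]),np.hstack([k(ms[2],160,70),np.zeros((300,400,3),np.uint8)])]))
E
```

```text
t: 12.75
tool_pos: [0.5958, 0.0864, 0.1117]
tool_rot: [-2.138, -2.302, 0.0]
contact_force: [0.5, -0.0, 0.4]
opening: 0.0002
grip_force: 0.0
```

View pics/z6.png

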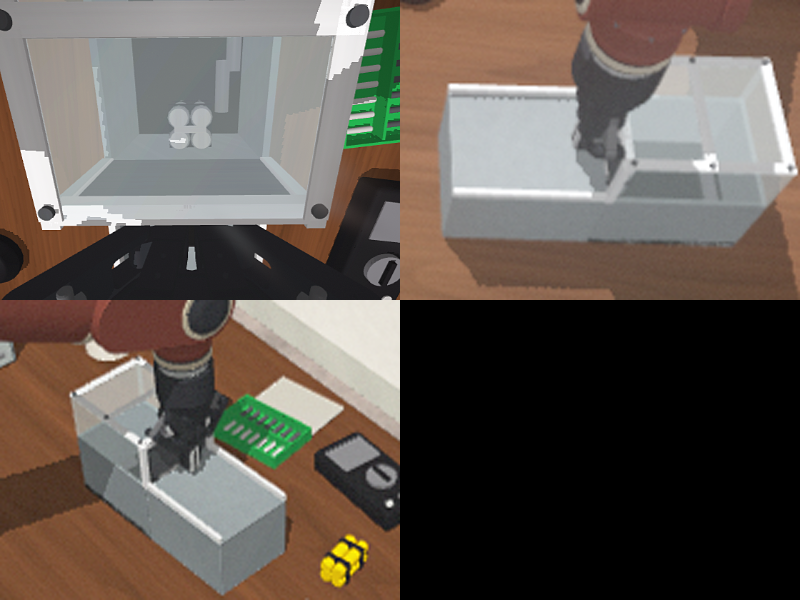

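The pack stands on end in the bin (wrist (190,125)), contact force is zero, and the flap is back down. I'll retreat back and up, then check.

```bash
python3 -m handwheel '[{"gripper":1,"offset":[-15,0,0],"rotation":[0,0,0]},{"gripper":1,"offset":[-40,0,0],"rotation":[0,0,0]},{"gripper":1,"offset":[-75,0,-10],"rotation":[0,0,0]},{"gripper":1,"offset":[-110,0,-40],"rotation":[0,0,0]},{"gripper":1,"offset":[-135,0,-80],"rotation":[0,0,0]},{"gripper":1,"offset":[-140,0,-110],"rotation":[0,0,0]},{"gripper":1,"offset":[-140,0,-110],"rotation":[0,0,0]},{"gripper":1,"offset":[-140,0,-110],"rotation":[0,0,0]}]' 60
python3 - <<'E'
from h import *
ms=[ctrl.get_image(n)['image'][:,:,::-1] for n in ['wrist','scene','side']]
k=lambda i,x,y:cv2.resize(i[y:y+133,x:x+177],(400,300),interpolation=cv2.INTER_CUBIC)
cv2.imwrite('pics/z7.png',np.vstack([np.hstack([cv2.resize(ms[0],(400,300)),k(ms[1],325,190)]),np.hstack([k(ms[2],160,70),k(ms[1],180,170)])]))
E
```

```text
t: 13.9
tool_pos: [0.6055, -0.0533, 0.2205]
tool_rot: [-2.137, -2.301, 0.001]
contact_force: [-0.8, 0.0, -0.8]
opening: 0.0002
grip_force: 0.0
```

View pics/z7.png

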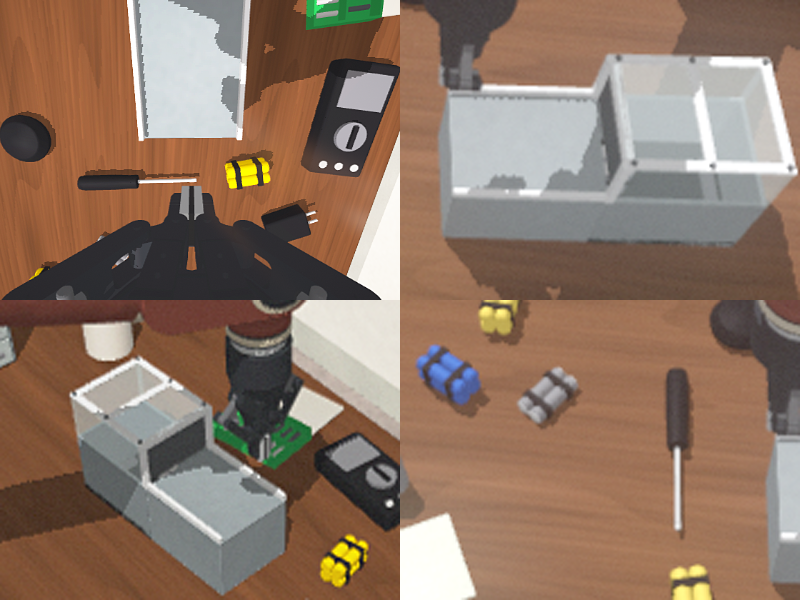

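The chute is empty, the flap is shut, the good pair hasn't moved, and the robot touches nothing.

```bash
python3 -c "
from station import ctrl; print(ctrl.finish_job())"
```

```text
the job is handed in; nothing more can be done
None
```

The dead four-cell pack is in the bin and the flap has closed behind it, the two-cell pack was left where it lay, and the job was handed in at about 14 s.

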